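# Draw the telescoping mirror arm out to its next hole

## Robot

A 6-joint arm with a two-finger parallel gripper is mounted at the origin on the work surface. World frame = base frame: x ahead of the robot, y to its left, z up, the work surface at z = 0. Lengths are in m, angles in degrees, forces in N, time in s.
With the tool pointing down it reaches from about 0.375 to 0.75 m from the base axis. Payload 9 kg.
Tool frame: the origin (TCP) lies where the fingers leave the gripper's body, on its centre line; the fingertips stand 73 mm ahead of it and the grasp point (between the pads) lies 54 mm ahead of it (robot.tip_reach is the distance from the TCP to the fingertips, in m); z points along the fingers, y is the line along which they close (so a half turn about z gives the same grasp; the last joint's range is limited). The gripper opens to 85 mm and grips with 20 to 120 N. Pads are 22 mm wide; open, the fingers measure 114 mm over their backs; the gripper's body (76 mm by 85 mm) begins 54 mm behind the grasp point. The pads swing forward as they close: fully open they stand 13 mm farther back than shut.
Start: joints at [-77.619, 5.964, 5.575, 89.605, 0, 77.527], TCP at [0.252, -0.544, 0.304] pointing down, gripper open.
Joint ranges: [-171.21, 171.21], [-48.23, 106.86], [-62.78, 66.21], [-105.2, 120.99], [-86.42, 89.51], [-180, 180]. Speed limits (degrees/s): [127.2, 127.2, 147.25, 180, 180, 180].

## Interface

Orientations are given as [roll, pitch, yaw] about the fixed x, y, z axes, in that order (R = Rz(yaw) Ry(pitch) Rx(roll)).
In Python, from plant import robot gives the robot as it stands. Calls block until the motion is done:
- robot.move_pose(position, orientation): joint-space move of the TCP to a pose.
- robot.line_to(position, vel=0.15, rotation=None, guard=None): straight line of the TCP; rotation=None keeps the orientation; vel is the mean speed in m/s. With guard (N) it stops when the force on the tool has changed by that much, and returns True; else False.
- robot.goto_joints(angles): joint-space move.
- robot.set_gripper(opening): finger opening in m; the grip force is fixed at half the most; returns when the fingers have stopped.
- robot.pause(seconds).
- robot.ik(position, orientation): joint angles nearest the present ones, or None.
- robot.observe(): the state.
- robot.grab_frame(name): name is "side" or "top"; returns the picture (400x640x3 uint8, blue, green, red); there is no depth.
- robot.get_calibration(name): a dict with "vertical_fov" (degrees; the focal length in pixels is half the picture's height over the tangent of half this angle, whatever the lens; pixels are square), "cx", "cy" (the principal point, pixels), "rvec" (rotation vector, rad) and "tvec" (3), from world to camera coordinates, as OpenCV has them. Camera axes: x right, y down, z forward; pixel columns grow to the right and rows downward; lengths in m; the calibration is good to about 2 mm. A picture is of the moment at which its call begins. get_calibration takes no time and is no camera call.
A pose or a line that the arm cannot do raises robot.IKError and nothing moves.
- robot.job_done(): hands the job in; it is judged then, once.
The state is a dict: "time": time; "q": joint angles; "qvel": joint speeds; "joint_torque": joint torques, N m; "tool_pos": TCP position; "tcp_rot": TCP orientation; "ft_force": force on the tool from outside, world axes, zero at the start; "torque": the same for the moment, N m; "gripper_width": finger opening in m; "gripper_force": force on a finger pad.
Only numpy, scipy, OpenCV 4.12 (cv2) and the standard library are available. Lean on these libraries where they do the work, as an engineer would, in place of code of your own. Each camera call takes 0.05 s, during which the arm holds its last target. There are 200 camera calls.

## Task

Draw the telescoping mirror arm out by one hole: squeeze in the sprung button on the side of the black collar, slide the collar and outer tube away from the clamp stands, and feel for the very next hole (it is hidden inside and unevenly spaced, some 2 to 4 cm on). Leave the arm locked there with the button popped fully out again. Do not touch the mirror or its cell, and leave the eyepiece, gauge and lens cell where they lie.

Things in the scene. Friction and masses are not known exactly. Their poses are not given: they have to be found in the camera images.
- collar (a point): Centre of the black push-button collar at the rear of the sliding outer tube, 110 mm above the bench. Axes: x along the level arm, from clamp stands to mirror (the way to draw it out), y across, z up. Collar 44 mm wide (y), 40 high, 61 long, with a 6 mm thick flange 50 wide x 46 high at each end. The button is at the middle of its -y side. Slides along x only, against 2 to 5 N.
- collar_rear (a point): Centre of the collar's rear flange face (towards the clamp stands), 30.5 mm behind the collar's centre, same axes. The flange stands 11 to 13 mm proud of the inner tube all round, so the collar can be pushed along here. About 80 mm of bare inner tube lies between this face and the first clamp stand at the start.
- button_face (a point): Centre of the outer face of the round grey push button, 18 mm across, on the collar's -y side, same axes as the collar (it is pressed towards +y). At rest the face stands 7 mm out from the collar's 44 mm body, fully in 1 mm.
- button (a joint): How far the button is in, m: 0 out, 0.006 fully in; about 4 N starts it, 9 N holds it fully in. A locking pin in the collar moves with it: 0 = pin in a hole (locked), over 0.004 = pin clear. Let go between holes it stays 0.0035 to 0.004 in, the pin rubbing on the inner tube, and springs back to 0 by itself when the pin meets a hole (fit about 1 mm either way along the arm).
- tube (a joint): How far the collar, outer tube and mirror have slid from the hole they start in, m; positive = drawn out, towards the mirror end. The holes are drilled at the bench's own test distances, so unevenly: the next one out lies somewhere from 0.023 to 0.035 (it differs each time, is hidden in the outer tube and must be felt), the one after it 35 mm further; one lies inwards at -0.021.
- rig: The fixed part of the mirror arm, screwed down. Origin on the bench below the collar's starting place, axes as the collar's. A 24 mm steel inner tube, axis 110 mm up, with unevenly spaced cross holes in its sides, held at its rear end by two black clamp stands 46 mm wide, 132 mm tall, 112 to 198 mm behind the origin. An 86 mm wide aluminium rail, top 40 mm up, runs under the whole arm.
- mirror: The round mirror in its black cell on the free end of the 31 mm outer tube: upright, 84 mm across, 10 mm thick, turned 60 degrees to look forward and to the button's side; it fills the space 138 to 216 mm ahead of the collar's centre, 26 mm to either side, from 68 to 152 mm above the bench. Origin on the arm's axis at the end of the tube, 155 mm ahead of the collar's centre. Not to be touched.
- eyepiece_center (a point): Centre of a loose black eyepiece standing on the bench, 46 mm across, 56 mm tall.
- gauge_center (a point): Centre of a loose round digital dial gauge lying on its back, 58 mm across, 25 mm thick, with a thin stem 50 mm long.
- lens_cell_center (a point): Centre of a loose low black ring-shaped lens cell, 52 mm across, 18 mm high, lying on the bench.

How it is judged:
By the outcome, as a careful person would: the job done as asked, in the order asked, and still so for the second after the job is handed in, with the robot touching nothing.
It also fails if it takes over 42 s, if anything falls off the work surface, if the arm or the gripper's body presses on something with over 40 N, if the wrist force passes 120 N, or if a joint passes its speed limit or range.

## Working session

There is one attempt and no reset: what is moved stays moved. The work goes in short steps, each a Python script; the robot and the scene stay as the last script left them, time stands still between calls to the robot, and variables do not carry over. Pictures are saved under pics/ and viewed, at most 10 in all, crops included, and the job is handed in when it is done.

```bash
ls; mkdir -p pics; python3 - <<'E'
from plant import robot
import cv2
for n in("side","top"):
    cv2.imwrite(f"pics/{n}0.png",robot.grab_frame(n)); print(n,robot.get_calibration(n))
o=robot.observe();print(o)
E
```

```text
pics
side {'vertical_fov': 45.6208031255923, 'cx': 330.2196900011426, 'cy': 201.4924511564272, 'rvec': array([ 2.44373303, -0.17011659,  0.06465925]), 'tvec': array([-0.54698814,  0.15064158,  0.87536156])}
top {'vertical_fov': 57.97849809837618, 'cx': 319.96009079624656, 'cy': 195.10469605852194, 'rvec': array([ 2.11233541, -2.10396091,  0.1286259 ]), 'tvec': array([0.0520886 , 0.5721847 , 0.73128323])}
{'time': 0.1, 'q': array([-7.76173768e+01,  5.99689217e+00,  5.53086772e+00,  8.96054607e+01,
       -9.92812473e-04,  7.75282187e+01]), 'qvel': array([ 0.01536273, -0.00101743,  0.08770059, -0.0518169 ,  0.0547807 ,
        0.02814564]), 'joint_torque': array([ 5.58877451e-03, -5.58201492e+01,  5.04724789e+01,  1.26962530e-02,
       -1.88634840e-04,  6.37809677e-06]), 'tool_pos': array([ 0.25215866, -0.5441954 ,  0.3031765 ]), 'tcp_rot': array([-1.79929987e+02, -1.44684633e-02,  2.48543963e+01]), 'ft_force': array([-0.4931912 ,  0.1250601 ,  0.06633496]), 'torque': array([0.05086559, 0.03744657, 0.02753749]), 'gripper_force': 0.0, 'gripper_width': 0.0855818227692878}
```

View pics/side0.png

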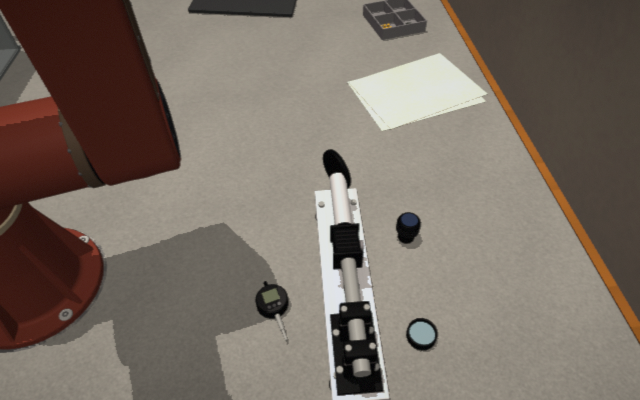

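View pics/top0.png

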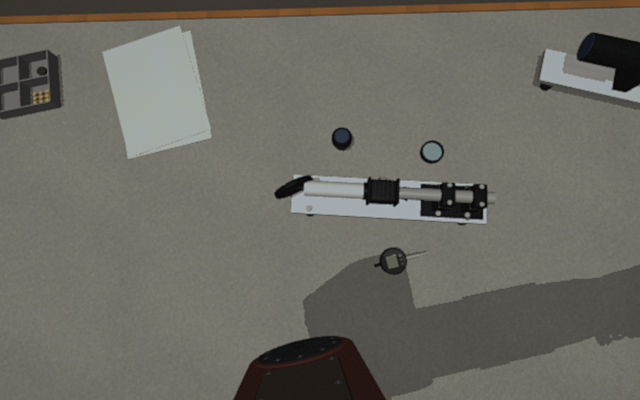

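The side view shows the collar at about (345,245), the mirror at (337,165) and the clamps at (357,335). In the top view the collar is at (382,191) and the mirror is on the left at (292,187). So drawing out is roughly world +y, and the button is on the far (+x) side. I'll measure the collar by mask and triangulation.

```bash
cat > h.py <<'E'
import numpy as np, cv2
from plant import robot
def ray(n,uv):
    c=robot.get_calibration(n); f=200/np.tan(np.radians(c["vertical_fov"]/2))
    R=cv2.Rodrigues(c["rvec"])[0]; 
    d=R.T@np.array([(uv[0]-c["cx"])/f,(uv[1]-c["cy"])/f,1]); return -R.T@c["tvec"], d/np.linalg.norm(d)
def plane(n,uv,z):
    o,d=ray(n,uv); return o+d*(z-o[2])/d[2]
def tri(a,b):
    (o1,d1),(o2,d2)=ray("side",a),ray("top",b)
    s=np.linalg.lstsq(np.c_[d1,-d2],o2-o1,rcond=None)[0]
    p,q=o1+s[0]*d1,o2+s[1]*d2; return (p+q)/2,np.linalg.norm(p-q)
E
python3 - <<'E'
from h import *
T=cv2.imread("pics/top0.png");S=cv2.imread("pics/side0.png")
a=cv2.resize(T[165:235,265:505],None,fx=3.3,fy=3.3,interpolation=cv2.INTER_CUBIC)
b=cv2.resize(S[210:280,310:390],None,fx=4,fy=4,interpolation=cv2.INTER_CUBIC)
c=np.zeros((231+280,792,3),np.uint8);c[:231,:a.shape[1]]=a[:231,:792];c[231:,:320]=b
cv2.imwrite("pics/crop.png",c)
# collar blobs
for n,I,(u0,u1,v0,v1) in(("top",T,(355,410,172,212)),("side",S,(325,370,218,272))):
    m=(I[v0:v1,u0:u1].max(2)<60).astype(np.uint8)
    k,l,st,ce=cv2.connectedComponentsWithStats(m);i=1+st[1:,4].argmax()
    print(n,st[i]+[u0,v0,0,0,0],ce[i]+[u0,v0])
# rail
m=(T.min(2)>170).astype(np.uint8);m[:160]=0;m[235:]=0;m[:,:270]=0;m[:,510:]=0
r=cv2.minAreaRect(cv2.findNonZero(m));print(r);B=cv2.boxPoints(r)
for p in B: print(p,plane("top",p,.04))
E
```

```text
top [363 177  37  29 824] [381.42961165 191.31067961]
side [ 331  223   32   46 1080] [345.83518519 243.48611111]Traceback (most recent call last):
  File "<stdin>", line 14, in <module>
cv2.error: OpenCV(4.12.0) /io/opencv/modules/imgproc/src/convhull.cpp:143: error: (-215:Assertion failed) total >= 0 && (depth == CV_32F || depth == CV_32S) in function 'convexHull'
```

View pics/crop.png

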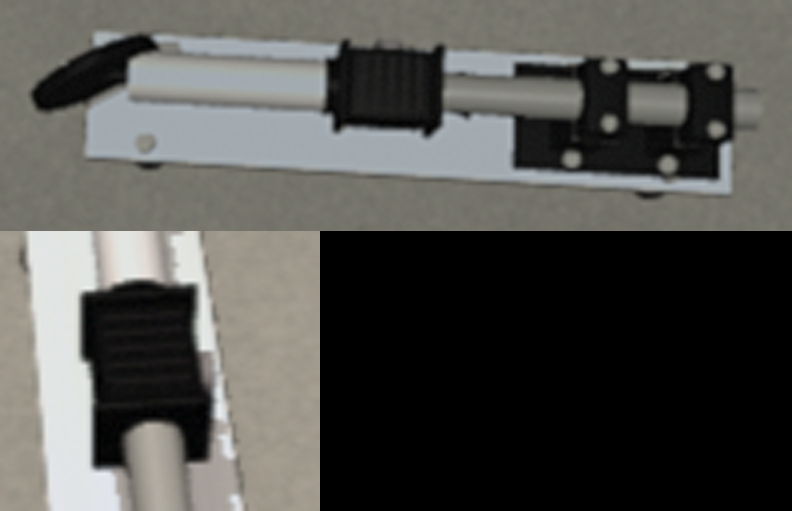

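The crop shows the button as a small grey sliver on the far side of the collar, at about top pixel (382,178). The flange top corners are at crop (345,40), (343,128), (442,46) and (438,135). The near rail edge runs from crop (87,157) to (732,192).

```bash
python3 - <<'E'
from h import *
t=lambda u,v:(265+u/3.3,165+v/3.3)
s=lambda u,v:(310+u/4,210+(v-231)/4)
C=[plane("top",t(*p),.133) for p in((345,40),(343,128),(442,46),(438,135))]
print(np.round(C,4),np.mean(C,0))
print("widths",np.linalg.norm(C[0]-C[1]),np.linalg.norm(C[2]-C[3]),"len",np.linalg.norm(C[0]-C[2]))
a,b=plane("top",t(87,157),.04),plane("top",t(732,192),.04)
d=a-b;print("near rail",a,b,np.degrees(np.arctan2(d[1],d[0])))
# side view: top-face corners on same plane
D=[plane("side",s(*p),.133) for p in((82,292),(195,288),(95,405),(210,402))]
print(np.round(D,4),np.mean(D,0))
c=np.mean(C,0);print("rail-centre offset", np.cross(d[:2]/np.linalg.norm(d[:2]),c[:2]-b[:2]))
for n,p in(("eyep",(342,138)),("lens",(432,151)),("gauge",(393,261))):print(n,plane("top",p,.02))
c[2]=.2
p=(c[0],c[1],.164)
for y in(90,-90,85,95,-85,-95):print(y,robot.ik(p,[180,0,y]))
E
```

```text
[[ 0.593  -0.0458  0.133 ]
 [ 0.5408 -0.0439  0.133 ]
 [ 0.5892 -0.1021  0.133 ]
 [ 0.5367 -0.0983  0.133 ]] [ 0.56493026 -0.07252025  0.133     ]
widths 0.05228006703749626 0.052660645832064326 len 0.05643481476976973
near rail [0.53508318 0.11721383 0.04      ] [ 0.51332904 -0.29950212  0.04      ] 87.01165769014295
[[ 0.5466 -0.0419  0.133 ]
 [ 0.5939 -0.0463  0.133 ]
 [ 0.5439 -0.0984  0.133 ]
 [ 0.5897 -0.1033  0.133 ]] [ 0.56853546 -0.07249234  0.133     ]
rail-centre offset -0.039697863605121786
eyep [0.71116505 0.0060846  0.02      ]
lens [ 0.67864185 -0.197377    0.02      ]
gauge [ 0.43264747 -0.1033774   0.02      ]
90 [-20.46745212   1.9323538  -13.20276768  74.86487852   0.
  69.53254788]
-90 [ -20.46745212    1.9323538   -13.20276768   74.86487852    0.
 -110.46745212]
85 [-20.46745212   1.9323538  -13.20276768  74.86487852   0.
  74.53254788]
95 [-20.46745212   1.9323538  -13.20276768  74.86487852   0.
  64.53254788]
-85 [ -20.46745212    1.9323538   -13.20276768   74.86487852    0.
 -115.46745212]
-95 [ -20.46745212    1.9323538   -13.20276768   74.86487852    0.
 -105.46745212]<stdin>:12: DeprecationWarning: Arrays of 2-dimensional vectors are deprecated. Use arrays of 3-dimensional vectors instead. (deprecated in NumPy 2.0)
```

Collar centre is about (0.5665, -0.0725) and the arm heading about 87°. The measured widths (52 mm) and length (56 mm between corners) agree with the sizes given. Next I'll approach and centre on the collar by touch.

```bash
cat >> h.py <<'E'
H=np.radians(87.0); EX=np.array([np.cos(H),np.sin(H),0]); EB=np.array([np.sin(H),-np.cos(H),0]) # EB: to button side
C0=np.array([.5665,-.0725,0]); RPY=[180,0,87]
def P(x,b,z): return C0+EX*x+EB*b+np.array([0,0,z])
def loc(o=None):
    o=o or robot.observe(); d=o["tool_pos"]-C0; return np.round([d@EX,d@EB,d[2]],4)
def st(t):
    o=robot.observe(); f=o["ft_force"]; print(t,"t%.2f"%o["time"],"xbz",loc(o),"Fxbz",np.round([f@EX,f@EB,f[2]],1),"w%.4f"%o["gripper_width"],"g%.0f"%o["gripper_force"])
E
python3 - <<'E'
from h import *
robot.move_pose(P(0,3.5,.25)*0+P(0,.0035,.25),RPY); st("hover")
g=robot.line_to(P(0,.0035,.160),vel=.1,guard=8); st(f"down {g}")
if not g:
    robot.set_gripper(.062); st("narrow")
    g=robot.line_to(P(0,.0175,.160),vel=.02,guard=3); st(f"touch {g}")
    cv2.imwrite("pics/a.png",robot.grab_frame("side")[170:300,270:420].repeat(4,0).repeat(4,1))
E
```

```text
hover t2.16 xbz [-0.0009  0.0035  0.2501] Fxbz [ 0.1 -0.3  0.2] w0.0853 g0
down False t3.21 xbz [-0.0002  0.0039  0.1608] Fxbz [-0.4  0.   1.5] w0.0853 g0
narrow t3.58 xbz [-0.      0.0036  0.1602] Fxbz [ 0.  -0.5 -0.6] w0.0618 g0
touch True t4.04 xbz [1.000e-04 1.070e-02 1.594e-01] Fxbz [ 0.3  1.3 -1. ] w0.0622 g0
```

View pics/a.png

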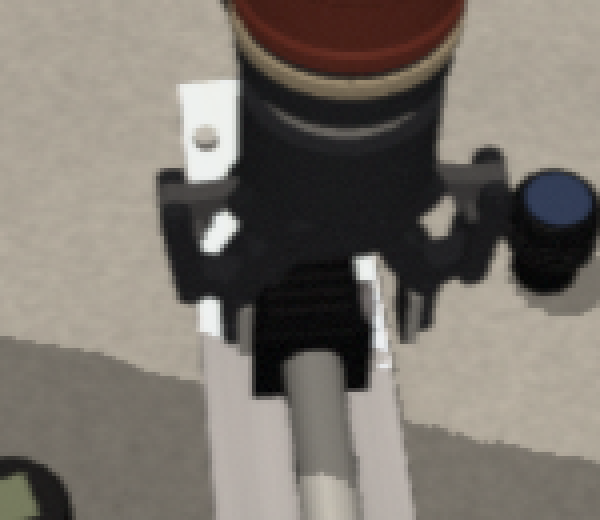

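The picture shows the fingers straddling the collar: left pad at about (245,330), close to its near side, and right pad at (405,310), clear of the button. The guard reading was small, so I'll confirm the touch with a short nudge.

```bash
python3 - <<'E'
from h import *
g=robot.line_to(P(0,.0155,.160),vel=.01,guard=5); st(f"touch2 {g}"); robot.pause(.15); st("hold")
E
```

```text
touch2 True t4.37 xbz [0.0003 0.0108 0.1586] Fxbz [-0.3  0.1 -0.4] w0.0620 g0
hold t4.52 xbz [0.0003 0.0105 0.1582] Fxbz [-0.2  0.5 -0.2] w0.0618 g0
```

```bash
python3 - <<'E'
from h import *
for i in range(6):
    robot.line_to(P(0,.0105+.001*(i+1),.160),vel=.02); st(i)
    o=robot.observe()
    if o["ft_force"]@EB<-5: break
E
```

```text
0 t4.77 xbz [1.000e-04 1.120e-02 1.598e-01] Fxbz [-0.5 -3.6  0.3] w0.0619 g1
1 t5.02 xbz [1.000e-04 1.130e-02 1.597e-01] Fxbz [ 0.  -9.1  3.3] w0.0620 g4
```

Contact is confirmed at b = 0.0107, so the axis is at b ≈ 0.0017. I'll centre on it, squeeze and draw out 12 mm.

```bash
python3 - <<'E'
from h import *
robot.line_to(P(0,.0022,.160),vel=.04); st("centre")
robot.set_gripper(.042); st("squeezed")
o=robot.observe()
if o["gripper_width"]<.0475 and abs(o["ft_force"]).max()<40:
    robot.line_to(P(.012,.0022,.160),vel=.02); st("drawn")
    cv2.imwrite("pics/b.png",robot.grab_frame("side")[170:300,270:420].repeat(4,0).repeat(4,1))
E
```

```text
centre t5.42 xbz [-0.      0.0023  0.1602] Fxbz [ 0.  -0.5 -0.3] w0.0617 g0
squeezed t5.73 xbz [-0.0002  0.0024  0.1613] Fxbz [-0.5 -5.6  9.4] w0.0436 g65
drawn t6.48 xbz [0.0118 0.0024 0.1613] Fxbz [-0.7 -5.6  9. ] w0.0442 g65
```

```bash
python3 - <<'E'
from h import *
robot.set_gripper(.066); st("released")
robot.line_to(P(.012,.0022,.235),vel=.15)
cv2.imwrite("pics/c.png",robot.grab_frame("side")[170:300,270:420].repeat(4,0).repeat(4,1))
robot.line_to(P(-.056,.0017,.235),vel=.15)
g=robot.line_to(P(-.056,.0017,.160),vel=.12,guard=10); st(f"down {g}")
if not g:
    robot.set_gripper(.036); st("narrow")
    for i in range(14):
        robot.line_to(P(-.056+.002*(i+1),.0017,.160),vel=.02); o=robot.observe(); fx=o["ft_force"]@EX
        print(loc(o)[0],round(fx,1),end="; ")
        if fx<-1.5: break
    st("contact")
    cv2.imwrite("pics/d.png",robot.grab_frame("side")[170:300,270:420].repeat(4,0).repeat(4,1))
E
```

```text
released t6.88 xbz [0.0121 0.002  0.1597] Fxbz [ 0.2 -0.5  0.3] w0.0657 g0
down False t8.96 xbz [-0.0559  0.0021  0.1608] Fxbz [-0.1  0.2  0.8] w0.0662 g0
narrow t9.36 xbz [-0.0561  0.0018  0.1603] Fxbz [ 0.4 -0.3  0.2] w0.0358 g0
-0.0539 -0.3; -0.0519 0.2; -0.0499 0.1; -0.0479 0.7; -0.0459 0.1; -0.0439 0.1; -0.0419 -0.4; -0.0399 0.4; -0.0379 -0.6; -0.0359 -0.2; -0.0339 -0.6; -0.0319 -0.7; -0.0299 0.7; -0.0281 -1.9; contact t12.86 xbz [-0.0281  0.0017  0.16  ] Fxbz [-1.9 -0.2 -1.5] w0.0359 g0
```

View pics/d.png

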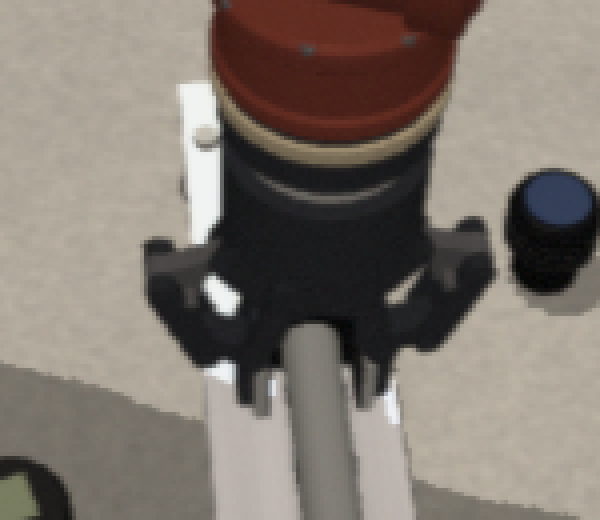

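The fingers straddle the inner tube behind the collar with flange contact at x ≈ -0.029, which matches a 12 mm draw. Next I'll push in small steps and feel for the hole.

```bash
python3 - <<'E'
from h import *
x=-.0281
while x<-.001:
    x+=.001; robot.line_to(P(x,.0017,.160),vel=.015); o=robot.observe(); fx=o["ft_force"]@EX
    print(round(loc(o)[0]*1e3,1),round(fx,1),end="; ")
    if fx<-9: break
st("stop")
E
```

```text
-27.3 -3.6; -26.0 -1.7; -24.9 -2.4; -24.0 -2.9; -23.0 -2.4; -22.1 -3.2; -21.1 -3.5; -20.0 -2.6; -18.8 -1.5; -18.0 -3.8; -16.8 -1.5; -16.0 -2.9; -15.1 -2.5; -14.0 -3.4; -12.8 -2.1; -11.9 -1.0; -11.0 -1.3; -10.5 -4.9; -10.0 -8.7; -9.7 -12.2; stop t17.91 xbz [-0.0097  0.0018  0.1601] Fxbz [-12.2  -1.5   0.1] w0.0357 g0
```

Hard stop at about 30 mm drawn out, within the expected 23–35 mm range. I'll back off, retreat and check the button.

```bash
python3 - <<'E'
from h import *
robot.line_to(P(-.03,.0017,.160),vel=.08); st("off")
robot.line_to(P(-.03,.0017,.25),vel=.15)
robot.line_to(P(-.2,-.05,.30),vel=.25); st("away")
S=robot.grab_frame("side");T=robot.grab_frame("top")
cv2.imwrite("pics/topf.png",T)
a=cv2.resize(T[165:235,265:505],None,fx=3.3,fy=3.3,interpolation=cv2.INTER_CUBIC)
b=cv2.resize(S[180:250,300:380],None,fx=4,fy=4,interpolation=cv2.INTER_CUBIC)
c=np.zeros((511,792,3),np.uint8);c[:231]=a[:231,:792];c[231:,:320]=b
b=cv2.resize(cv2.imread("pics/side0.png")[210:280,310:390],None,fx=4,fy=4,interpolation=cv2.INTER_CUBIC);c[231:,400:720]=b
cv2.imwrite("pics/e.png",c)
E
```

```text
off t18.33 xbz [-0.0303  0.0016  0.1599] Fxbz [ 0.1  0.7 -0.3] w0.0359 g0
away t19.98 xbz [-0.1991 -0.05    0.2992] Fxbz [-0.2  0.5 -0.1] w0.0357 g0
```

View pics/e.png

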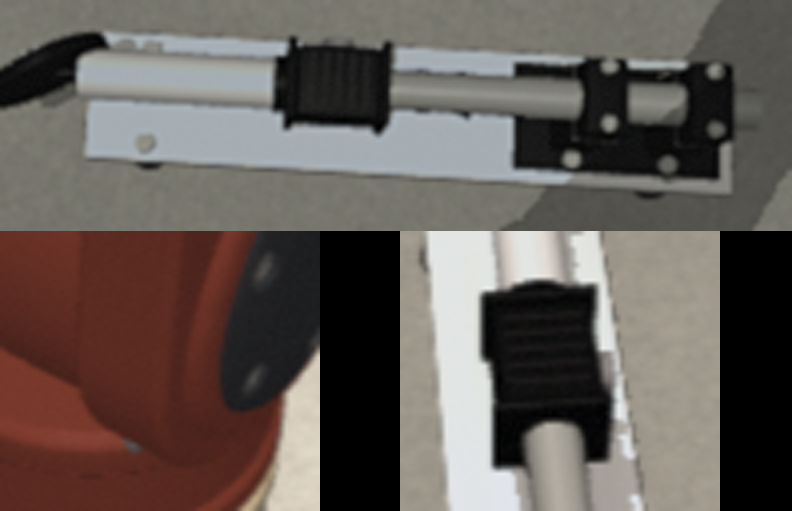

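The top view shows the collar shifted about 53 crop px (about 30 mm), with the button sliver still visible at (338,42). The arm blocks the side view, so I'll clear it and look once more.

```bash
python3 - <<'E'
from h import *
robot.goto_joints([-77.619,5.964,5.575,89.605,0,77.527]); st("home")
S=robot.grab_frame("side")
r=lambda I:cv2.resize(I,None,fx=4,fy=4,interpolation=cv2.INTER_CUBIC)
A=cv2.imread("pics/side0.png")[210:280,305:395];T0=cv2.imread("pics/top0.png")[168:215,350:440];T1=robot.grab_frame("top")[168:215,334:424]
cv2.imwrite("pics/f.png",np.vstack([np.hstack([r(A),r(S[187:257,303:393])]),np.hstack([r(T0),r(T1)])]))
E
```

```text
home t21.48 xbz [-0.4871 -0.2881  0.304 ] Fxbz [0.1 0.2 0.3] w0.0361 g0
```

View pics/f.png

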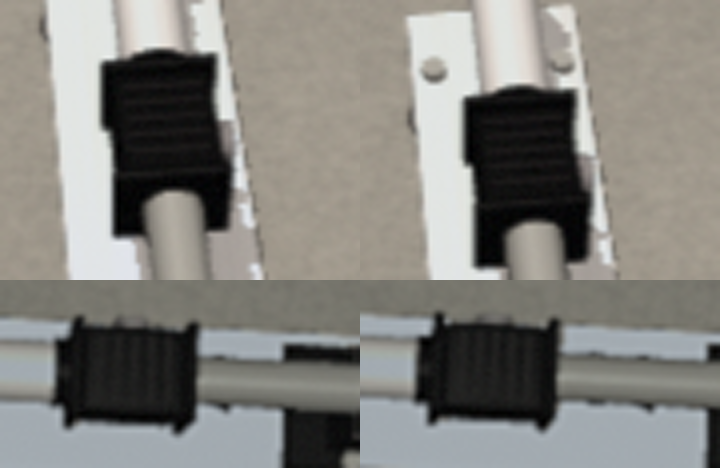

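The button stands out as far as it did at the start: (225,145) against (585,170) in the side views, and the same sliver height in the top views. Together with the hard stop, that means the arm is locked.

```bash
python3 -c "
from plant import robot
print(robot.job_done())"
```

```text
the job is handed in; nothing more can be done
None
```

The mirror arm is drawn out about 30 mm to the next hole and locked there with the button fully out, judged by a hard stop at 12 N and the button standing as far out as at the start; the job is handed in.

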